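Refit the relay and hold the intake shutter half open

ROBOT

A 6-joint arm with a two-finger parallel gripper is mounted at the origin on the work surface. World frame = base frame: x ahead of the robot, y to its left, z up, the work surface at z = 0. Lengths are in m, angles in rad, forces in N, time in s.
With the tool pointing down it reaches from about 0.25 to 0.725 m from the base axis. Payload 4 kg.
Tool frame: the origin (TCP) lies on the centre line of the jaws, within the pads' length; the fingertips stand 22 mm ahead of it and the grasp point (between the pads) lies 3 mm ahead of it; z points along the fingers, y is the line along which they close (so a half turn about z gives the same grasp; the last joint's range is limited). The gripper opens to 85 mm and grips with 20 to 120 N. Pads are 22 mm wide; open, the fingers measure 114 mm over their backs; the gripper's body (76 mm by 85 mm) begins 54 mm behind the grasp point. The pads swing forward as they close: fully open they stand 13 mm farther back than shut.
Start: joints at [1.201, 0.241, 0.005, 1.335, 0, 1.571], TCP at [0.181, 0.466, 0.253] pointing down, gripper open.
Joint ranges: [-2.72, 2.72], [-1.05, 1.87], [-1.09, 1.28], [-1.99, 2.15], [-1.42, 1.44], [-3.14, 3.14]. Speed limits (rad/s): [2.79, 2.79, 3.14, 3.14, 3.14, 3.14].

INTERFACE

Orientations are given as a unit quaternion [x, y, z, w].
In Python, from workcell import bot gives the robot as it stands.
- The arm moves only by the shell command python3 -m inch 'ROWS'. ROWS is JSON, one flat list of numbers, 7 for each row, row after row: the shift along the world's x, y, z in mm, then the turn, a rotation vector about the world's x, y, z in rad, then the opening in per cent of the stroke, from 0 (shut) to 100 (fully open). A call has 1 to 8 rows; each row is the pose to reach, as a shift and turn from the pose commanded when the call began; what a row does not reach only later rows make up. A row lasts 1/12 s, in which the tool goes at most 41.7 mm and 7.16 degrees, less where a joint would pass 70% of its speed; a pose out of reach is approached as far as the arm can. A call with a gripper value outside its range is refused whole. The fingers move at their own pace and stop on an object; the grip force is fixed at half the most. Time passes only in rows, so rows that repeat a pose let the fingers close. It gives the time, the measured TCP pose, the force, the opening and the grip force at its end, in the units of the state.
- bot.get_obs(): the state, without advancing time (a new reading comes with each control period).
- bot.camera(name): name is "scene" or "top" or "wrist"; returns the picture (420x560x3 uint8, blue, green, red); there is no depth.
- bot.camera_info(name): a dict with "intrinsics" (3x3 intrinsics, pixels), "camera_from_world" (4x4, takes a point from world to camera coordinates); the wrist camera has in their place "hand_eye" (4x4, takes a point from camera to tool coordinates, whose origin is the TCP and whose axes are the flange's). Camera axes: x right, y down, z forward; pixel columns grow to the right and rows downward; lengths in m; the calibration is good to about 2 mm. The wrist camera is an equidistant fisheye: a pixel r from the principal point sees the ray r / f radians off the axis. A picture is of the moment at which its call begins: read the wrist's pose just before it. camera_info takes no time and is no camera call.
- bot.job_done(): hands the job in; it is judged then, once.
Trained networks look in the newest picture that a camera, given by its name, has taken for a name from the list of things; names that differ only in an ending like _2 or _b are one class to them, and where a whole thing is asked for, a point or a joint stands for the part that bears it (a point fixed in the world has none). Each returns a list of dicts, best first, with "confidence" (0 to 1); they miss things now and then, are a little off and sometimes report something else, mostly with a low value. They report only what shows in the picture. A call takes as long as a camera call.
- bot.silhouettes(camera, target): "mask" (420x560 bool, what is visible of it) and "uv" ([column, row] in pixels, amid what is visible of it).
- bot.spot_point(camera, target): "uv" ([column, row] in pixels: a listed point, or the origin of a listed thing).
The state is a dict: "clock": time; "joint_pos": joint angles; "joint_vel": joint speeds; "tau": joint torques, N m; "eef_pos": TCP position; "tool_rot": TCP orientation; "ft_force": force on the tool from outside, world axes, zero at the start; "ft_torque": the same for the moment, N m; "grip_width": finger opening in m; "grasp_force": force on a finger pad.
Only numpy, scipy, OpenCV 4.12 (cv2) and the standard library are available. Lean on these libraries where they do the work, as an engineer would, in place of code of your own. Each camera call takes 0.05 s, during which the arm holds its last target. There are 200 camera calls.

TASK

Plug the loose blue relay fully home into the empty relay socket, then slide the air intake's spring-return shutter open by its upright red tab to the green half-way mark and hold it there. Finish while still holding the shutter still at half travel with the gripper fingers on the tab (let go and it springs shut), the relay staying plugged in. Leave the other loose things on the bench where they are.

Things in the scene. Friction and masses are not known exactly. Their poses are not given: they have to be found in the camera images.
- relay_center (a point): centre of the loose relay, an upright blue block, black band below, white cap; 72 mm tall, this point 36 above its underside. Body 38 (own x) x 28 (y), from 24 below to 30 above this point; plug foot 32 (x) x 22 (y) x 12 tall under it. z up, 80 to 150 g; a half turn fits equally. Grip the 28 mm sides, at or above the centre. Seated, its shoulder rests on the socket top, this point 24 above it.
- socket_mouth (a point): centre of the mouth of the EMPTY socket, at its top face, 26 mm above the bench: black block 64 (own x) x 48 (y) x 22 tall with brass screws, on a yellow plate 90 x 80 x 4, fixed. Rectangular hole 36 (x) x 26 (y), 16 deep, its mouth chamfered 4 mm all round: 4 mm more than the relay's foot in each direction. z up.
- socket_full: the other, occupied socket, same size, a like blue relay fixed in it, top 86 above the bench; fixed; origin under its centre; not to be worked on
- intake: air intake box, white, 130 (own x) x 230 (y) x 60 mm tall, fixed; origin under its centre, z up. On its top a steel shutter plate slides between two dark rails (tops 70 up, at x = +-55) and opens along the box's own +y. White marks on the rails: shut and fully open; green: half travel; red pointers level with the tab run along them. Spring barrel at x = 76, top 76 up.
- shutter (a joint): shutter opening in m: 0 shut (start), 0.07 fully open, 0.035 half travel. A spring pushes it shut: about 3 N at 0, rising 2 N per cm to 10 N at half and 17 N at full; friction under 1 N. It springs back when let go.
- tab_center (a point): centre of the red tab standing on the middle of the shutter plate: 34 (own x) x 12 (y, along the slide) x 54 mm tall, top 27 above this point, plate 27 below; 92 above the bench. Axes parallel to the intake's; shut, it lies at x = 0, y = -47.5 of the intake's frame. It can be pinched from above along y, with free space on both sides.
- half_point (a point): fixed point of the intake where the tab's centre is at half travel (y = -12.5, x = 0, 92 above the bench)
- capacitor: bystander: blue upright capacitor, diameter 40, 65 tall; origin under its centre
- screwdriver: bystander: red screwdriver lying at the back, about 200 long; origin under it
- meter: bystander: orange multimeter lying flat, 85 x 160 x 44; origin under its centre
- jar: bystander: pale jar with white cap, diameter 60, 80 tall; origin under its centre
- screw_tray: bystander: shallow grey two-compartment tray, 100 x 140 x 30; origin under its centre
- oil_can: bystander: green can, diameter 60, 110 tall; origin under its centre

How it is judged:
By the outcome, as a careful person would: the job done as asked, in the order asked, and still so for the second after the job is handed in, while the arm keeps its last pose, push and grip.
It also fails if it takes over 64 s, if anything falls off the work surface, if the arm or the gripper's body presses on something with over 40 N, if the wrist force passes 120 N, or if a joint passes its speed limit or range.

## Working session

There is one attempt and no reset: what is moved stays moved. The work goes in short steps, Python scripts to look and compute and a shell command to move; the robot and the scene stay as the last step left them, time stands still between calls to the robot, and variables do not carry over. Pictures are saved under pics/ and viewed, at most 10 in all, crops included, and the job is handed in when it is done.

```bash
ls; mkdir -p pics; cat > h.py <<'E'
import numpy as np, cv2
from workcell import bot
def ray(cam,uv):
    i=bot.camera_info(cam);K=np.array(i["intrinsics"]);T=np.array(i["camera_from_world"])
    R=T[:3,:3];o=-R.T@T[:3,3];d=R.T@np.linalg.inv(K)@np.array([uv[0],uv[1],1.]);return o,d/np.linalg.norm(d)
def atz(cam,uv,z):
    o,d=ray(cam,uv);return o+d*(z-o[2])/d[2]
def tri(rs):
    A=sum(np.eye(3)-np.outer(d,d) for o,d in rs);b=sum((np.eye(3)-np.outer(d,d))@o for o,d in rs);return np.linalg.solve(A,b)
def proj(cam,p):
    i=bot.camera_info(cam);K=np.array(i["intrinsics"]);T=np.array(i["camera_from_world"])
    c=T[:3,:3]@p+T[:3,3];q=K@c;return q[:2]/q[2]
E
python3 - <<'E'
from h import *
np.set_printoptions(precision=4,suppress=True)
ims=[]
for c in("scene","top"):
    im=bot.camera(c);cv2.imwrite(f"pics/{c}.png",im);ims.append(im)
cv2.imwrite("pics/a.png",cv2.resize(np.hstack(ims),(800,300)))
for n,z in(("relay_center",.036),("socket_mouth",.026),("tab_center",.092),("half_point",.092),("intake",0),("socket_full",0),("capacitor",0),("jar",0),("oil_can",0),("meter",0),("screw_tray",0)):
    for c in("scene","top"):
        for r in bot.spot_point(c,n)[:2]: print(n,c,np.round(r["uv"],1),round(r["confidence"],2),atz(c,r["uv"],z))
o=bot.get_obs();print(o["clock"],o["tool_rot"],o["ft_force"])
E
```

```text
pics
relay_center top [232.6 263.5] 0.64 [0.424  0.1142 0.036 ]
tab_center top [369.4 231.3] 0.79 [ 0.5143 -0.2747  0.092 ]
half_point top [355.9 232.1] 0.89 [ 0.5117 -0.2364  0.092 ]
intake top [344.7 239. ] 0.61 [ 0.5024 -0.2193  0.    ]
socket_full top [180.2 203.6] 0.56 [0.6068 0.2812 0.    ]
capacitor top [284.6 157. ] 0.7 [ 0.7574 -0.0369  0.    ]
jar top [131.5 266.8] 0.71 [0.414  0.4176 0.    ]
jar top [357.8 233. ] 0.47 [ 0.521  -0.2594  0.    ]
oil_can top [439.8 211.8] 0.66 [ 0.5884 -0.512   0.    ]
meter top [441.2 265.3] 0.71 [ 0.4257 -0.5072  0.    ]
screw_tray top [117.8 202.9] 0.64 [ 0.6073  0.4712 -0.    ]
1.2 [0.1839 0.983  0.     0.    ] [-0.2945  0.111   0.4932]
```

View pics/top.png

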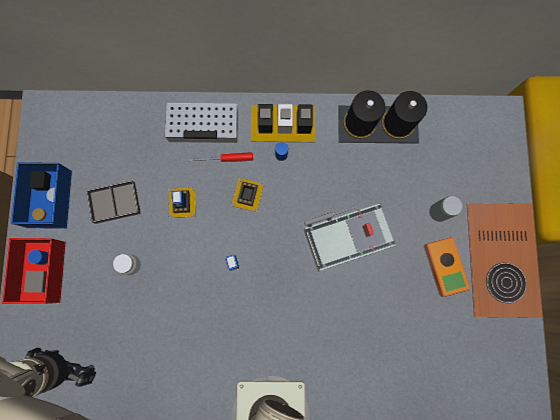

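View pics/scene.png

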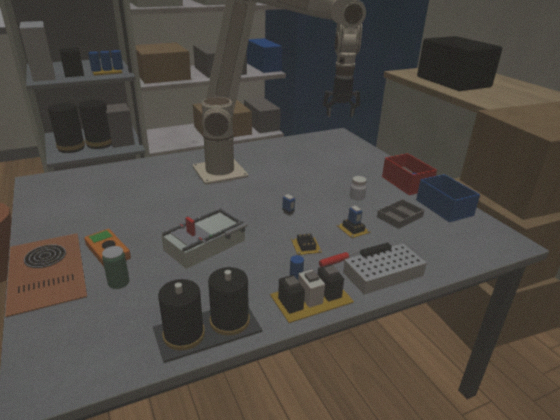

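The top view shows the relay at (232,263), the empty socket on its yellow plate at (248,194), the full socket at (181,202) and the intake at (350,238) with the red tab at (368,229). The scene view agrees. I'll move the wrist camera over the relay and socket for a finer look.

```bash
python3 -m inch '[37,-40,0,0,0,0,100,74,-80,0,0,0,0,100,111,-120,0,0,0,0,100,140,-160,0,0,0,0,100,160,-195,0,0,0,0,100,180,-230,0,0,0,0,100,200,-265,0,0,0,0,100,220,-300,0,0,0,0,100]' | cut -c1-600; python3 -m inch '[0,-37,0,0,0,0,100,0,-74,0,0,0,0,100,0,-74,0,0,0,0,100,0,-74,0,0,0,0,100,0,-74,0,0,0,0,100]' | cut -c1-400
cat >> h.py <<'E'
from scipy.spatial.transform import Rotation as Rn
def wpose():
    o=bot.get_obs();T=np.eye(4);T[:3,:3]=Rn.from_quat(o["tool_rot"]).as_matrix();T[:3,3]=o["eef_pos"];return T
def wray(uv,T):
    i=bot.camera_info("wrist");K=np.array(i["intrinsics"]);H=T@np.array(i["hand_eye"])
    a=np.array([(uv[0]-K[0,2])/K[0,0],(uv[1]-K[1,2])/K[1,1]]);r=np.linalg.norm(a)
    d=np.array([*(a/max(r,1e-9)*np.sin(r)),np.cos(r)]);return H[:3,3],H[:3,:3]@d
def watz(uv,T,z):
    o,d=wray(uv,T);return o+d*(z-o[2])/d[2]
def wproj(p,T):
    i=bot.camera_info("wrist");K=np.array(i["intrinsics"]);H=np.linalg.inv(T@np.array(i["hand_eye"]))
    c=H[:3,:3]@p+H[:3,3];r=np.hypot(c[0],c[1]);t=np.arctan2(r,c[2]);return np.array([K[0,2]+K[0,0]*t*c[0]/r,K[1,2]+K[1,1]*t*c[1]/r])
def rect(z,T,c,half=.08,s=0.0002):
    "ortho view of plane z about c: col=+x? row"
    im=rect.im;n=int(half/s);g=np.arange(-n,n)*s
    m=np.array([[wproj(np.array([c[0]-r,c[1]-q,z]),T) for q in g[::4]] for r in g[::4]],np.float32)
    m=cv2.resize(m,(2*n,2*n));return cv2.remap(im,m[...,0],m[...,1],cv2.INTER_LINEAR)
E
python3 - <<'E'
from h import *
np.set_printoptions(precision=4,suppress=True)
T=wpose();im=bot.camera("wrist");cv2.imwrite("pics/w1.png",im);np.save("w1T.npy",T);print(T)
print(bot.camera_info("wrist"))
for n,z in(("relay_center",.036),("socket_mouth",.026)):
    for r in bot.spot_point("wrist",n)[:3]: print(n,r["uv"],r["confidence"],watz(r["uv"],T,z))
E
```

```text
clock: 1.87
eef_pos: [0.3811, 0.1991, 0.2535]
tool_rot: [0.184, 0.983, 0.0, 0.0]
ft_force: [0.3, 0.6, 0.4]
grip_width: 0.0849
grasp_force: 0.0
clock: 2.28
eef_pos: [0.3806, 0.127, 0.2535]
tool_rot: [0.184, 0.983, 0.0, 0.0]
ft_force: [-0.6, 0.2, -1.3]
grip_width: 0.0857
grasp_force: 0.0
[[-0.9321  0.3623  0.0007  0.3806]
 [ 0.3623  0.9321  0.0007  0.127 ]
 [-0.0004  0.0009 -1.      0.2535]
 [ 0.      0.      0.      1.    ]]
{'intrinsics': array([[325.1923,   0.    , 276.9953],
       [  0.    , 325.1923, 206.2139],
       [  0.    ,   0.    ,   1.    ]]), 'hand_eye': array([[-0.0002, -0.9585, -0.2852,  0.0722],
       [ 1.    , -0.0004,  0.0006,  0.0002],
       [-0.0007, -0.2852,  0.9585, -0.1211],
       [ 0.    ,  0.    ,  0.    ,  1.    ]])}
relay_center [282.6, 223.7] 0.81 [0.4285 0.1157 0.036 ]
socket_mouth [309.5, 360.4] 0.91 [0.6425 0.0759 0.026 ]
```

View pics/w1.png

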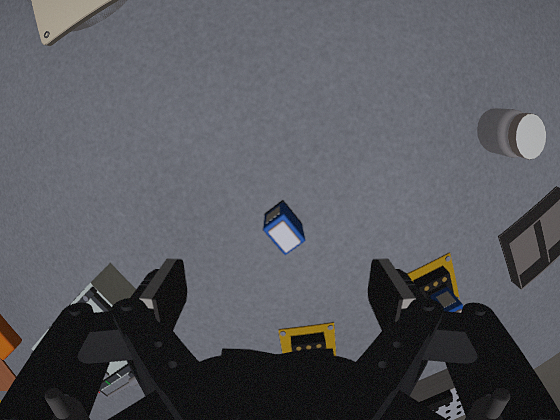

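The wrist view shows the relay at (283,225) with its white cap, while the gripper hides part of the empty socket at (307,338). I'll measure the relay's yaw, then view the socket from closer.

```bash
cat >> h.py <<'E'
def mrect(mask,T,z):
    k,l,s,_=cv2.connectedComponentsWithStats(mask.astype(np.uint8));j=1+np.argmax(s[1:,4])
    c,_=cv2.findContours((l==j).astype(np.uint8),cv2.RETR_EXTERNAL,cv2.CHAIN_APPROX_NONE)
    P=np.array([watz(p[0],T,z)[:2]*1000 for p in c[0]],np.float32)
    (cx,cy),(w,h),a=cv2.minAreaRect(P)
    if w<h: a+=90;w,h=h,w
    return (cx,cy),(w,h),(a+90)%180-90   # long side yaw, deg
E
python3 - <<'E'
from h import *
T=np.load("w1T.npy");im=cv2.imread("pics/w1.png");hsv=cv2.cvtColor(im,cv2.COLOR_BGR2HSV)
m=np.zeros(im.shape[:2],bool);m[185:270,245:320]=1
cap=m&(hsv[...,1]<70)&(hsv[...,2]>150);print(cap.sum(),mrect(cap,T,.072))
E
python3 -m inch '[37,-6,0,0,0,0,100,74,-12,0,0,0,0,100,111,-18,0,0,0,0,100,148,-24,0,0,0,0,100,185,-30,0,0,0,0,100,210,-35,0,0,0,0,100,210,-35,0,0,0,0,100,210,-35,0,0,0,0,100]'
python3 - <<'E'
from h import *
np.set_printoptions(precision=4,suppress=True)
T=wpose();im=bot.camera("wrist");cv2.imwrite("pics/w2.png",im);np.save("w2T.npy",T);print(T)
for n,z in(("relay_center",.036),("socket_mouth",.026)):
    for r in bot.spot_point("wrist",n)[:3]: print(n,r["uv"],r["confidence"],watz(r["uv"],T,z))
hsv=cv2.cvtColor(im,cv2.COLOR_BGR2HSV)
E
```

```text
515 ((429.9232177734375, 116.08341217041016), (29.16103744506836, 19.20511245727539), 16.60651969909668)
clock: 3.1
eef_pos: [0.5909, 0.0932, 0.2516]
tool_rot: [0.183, 0.983, -0.0, -0.001]
ft_force: [0.6, 0.2, 0.3]
grip_width: 0.0857
grasp_force: 0.0
[[-0.9329  0.3601 -0.0025  0.5909]
 [ 0.3601  0.9329 -0.0002  0.0932]
 [ 0.0022 -0.001  -1.      0.2516]
 [ 0.      0.      0.      1.    ]]
relay_center [241.8, 31.9] 0.65 [0.4303 0.1168 0.036 ]
socket_mouth [277.0, 222.7] 0.56 [0.6374 0.0754 0.026 ]
```

View pics/w2.png

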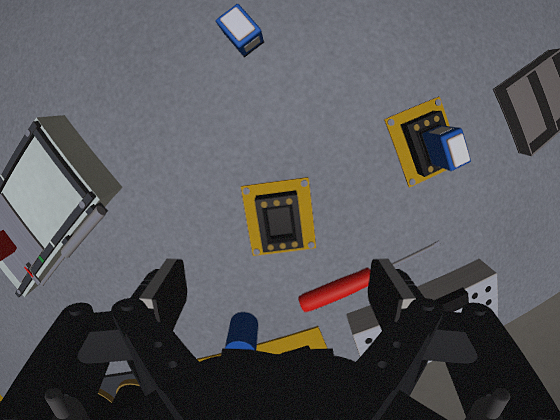

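The empty socket is fully visible at (279,217), with its yellow plate, black block and grey hole all clear.

```bash
python3 - <<'E'
from h import *
T=np.load("w2T.npy");im=cv2.imread("pics/w2.png");hsv=cv2.cvtColor(im,cv2.COLOR_BGR2HSV)
m=np.zeros(im.shape[:2],bool);m[165:268,225:330]=1
yel=m&(hsv[...,1]>120)&(hsv[...,2]>110)&(hsv[...,0]>15)&(hsv[...,0]<35)
print("plate",mrect(yel,T,.004))
m2=np.zeros_like(m);m2[185:255,250:308]=1
r=rect
r.im=im
o=rect(.026,T,(.638,.0755),.05,.0002)
cv2.imwrite("pics/r2.png",o)
# cap of relay from this view too
m=np.zeros_like(m);m[0:60,205:270]=1
cap=m&(hsv[...,1]<70)&(hsv[...,2]>150);print("cap",mrect(cap,T,.072))
E
```

```text
plate ((639.822265625, 77.24864959716797), (89.35543823242188, 79.59501647949219), -13.459381103515625)Traceback (most recent call last):
  File "<stdin>", line 9, in <module>
  File "h.py", line 28, in rect
    m=np.array([[wproj(np.array([c[0]-r,c[1]-q,z]),T) for q in g[::4]] for r in g[::4]],np.float32)
                 ~~~~~^^^^^^^^^^^^^^^^^^^^^^^^^^^^^^^
  File "h.py", line 23, in wproj
    i=bot.camera_info("wrist");K=np.array(i["intrinsics"]);H=np.linalg.inv(T@np.array(i["hand_eye"]))
ValueError: time passes only in moves, steps and waits
```

```bash
sed -i 's/^from workcell import bot/from workcell import bot\nimport functools\nci=functools.lru_cache(bot.camera_info)/; s/bot.camera_info(/ci(/g; s/lru_cache(ci(/lru_cache(bot.camera_info/' h.py; sed -i 's/^ci=.*/ci=functools.lru_cache(bot.camera_info)/' h.py
python3 - <<'E'
from h import *
T=np.load("w2T.npy");im=cv2.imread("pics/w2.png");hsv=cv2.cvtColor(im,cv2.COLOR_BGR2HSV)
rect.im=im
o=rect(.026,T,(.638,.0755),.05,.0002);cv2.imwrite("pics/r2.png",o)
m=np.zeros(im.shape[:2],bool);m[0:60,205:270]=1
cap=m&(hsv[...,1]<70)&(hsv[...,2]>150);print("cap",mrect(cap,T,.072))
E
```

```text
cap ((430.37628173828125, 116.0619125366211), (29.07545280456543, 19.23004722595215), 16.663421630859375)
```

View pics/r2.png

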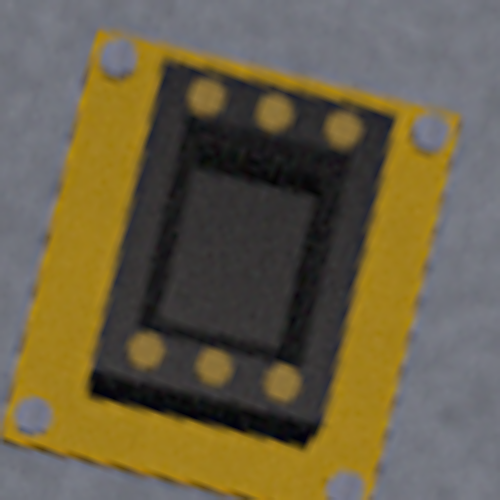

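The rectified view puts the six brass screws symmetric about socket (640, 77) mm with yaw -13.5°. The relay is at (430.2, 116.1) with yaw 16.6°. I'll go above the relay, turning the tool by +37.7°.

```bash
python3 -m inch '[-30,4,-15,0,0,0.11,100,-60,8,-30,0,0,0.22,100,-90,12,-50,0,0,0.33,100,-120,17,-70,0,0,0.44,100,-145,20,-90,0,0,0.55,100,-160.7,23,-110,0,0,0.658,100,-160.7,23,-125,0,0,0.658,100,-160.7,23,-125,0,0,0.658,100]'
python3 - <<'E'
from h import *
T=wpose();im=bot.camera("wrist");cv2.imwrite("pics/w3.png",im);print(T.round(4),np.degrees(np.arctan2(T[1,1],T[0,1])))
hsv=cv2.cvtColor(im,cv2.COLOR_BGR2HSV)
u=wproj(np.array([.430,.116,.072]),T).astype(int);print(u)
m=np.zeros(im.shape[:2],bool);m[max(0,u[1]-60):u[1]+60,u[0]-60:u[0]+60]=1
cap=m&(hsv[...,1]<70)&(hsv[...,2]>150);print("cap",mrect(cap,T,.072))
E
```

```text
clock: 3.92
eef_pos: [0.4253, 0.1149, 0.1265]
tool_rot: [-0.145, 0.989, -0.0, -0.002]
ft_force: [0.2, -0.2, 0.8]
grip_width: 0.0856
grasp_force: 0.0
[[-9.581e-01 -2.863e-01 -4.600e-03  4.253e-01]
 [-2.863e-01  9.581e-01 -1.200e-03  1.149e-01]
 [ 4.800e-03  2.000e-04 -1.000e+00  1.265e-01]
 [ 0.000e+00  0.000e+00  0.000e+00  1.000e+00]] 106.63547506450985
[276 246]
cap ((429.9506530761719, 115.9501953125), (28.445432662963867, 18.6900577545166), 17.07380485534668)
```

```bash
python3 -m inch '[4.8,1.1,-20,0,0,0,100,4.8,1.1,-40,0,0,0,100,4.8,1.1,-58,0,0,0,100,4.8,1.1,-70,0,0,0,100,4.8,1.1,-77,0,0,0,100,4.8,1.1,-77,0,0,0,100,4.8,1.1,-77,0,0,0,60,4.8,1.1,-77,0,0,0,40]'
python3 -m inch '[0,0,0,0,0,0,20,0,0,0,0,0,0,15,0,0,0,0,0,0,15,0,0,0,0,0,0,15,0,0,0,0,0,0,15,0,0,0,0,0,0,15]'
```

```text
clock: 4.63
eef_pos: [0.4357, 0.1163, 0.0526]
tool_rot: [-0.144, 0.99, 0.0, 0.001]
ft_force: [0.5, -0.7, 0.2]
grip_width: 0.0637
grasp_force: 0.0
clock: 5.13
eef_pos: [0.4351, 0.1162, 0.0521]
tool_rot: [-0.144, 0.99, 0.0, 0.001]
ft_force: [-0.9, 0.5, 5.4]
grip_width: 0.0274
grasp_force: 59.3
```

```bash
python3 -m inch '[0,0,15,0,0,0,15,0,0,35,0,0,0,15,0,0,55,0,0,0,15,0,0,70,0,0,0,15,0,0,70,0,0,0,15,0,0,70,0,0,0,15]'
python3 - <<'E'
from h import *
T=wpose();im=bot.camera("wrist");cv2.imwrite("pics/w4.png",im);print(T.round(4))
hsv=cv2.cvtColor(im,cv2.COLOR_BGR2HSV)
zt=T[2,3]+.020
u=wproj(T[:3,3]+[0,0,.02],T).astype(int);print(u)
m=np.zeros(im.shape[:2],bool);m[max(0,u[1]-80):u[1]+80,u[0]-70:u[0]+70]=1
cap=m&(hsv[...,1]<70)&(hsv[...,2]>150);r=mrect(cap,T,zt);print("cap",r)
d=np.array(r[0])/1000-T[:2,3];print("rel in tool xy",T[:2,:2].T@d)
E
```

```text
clock: 5.63
eef_pos: [0.4348, 0.1161, 0.1215]
tool_rot: [-0.144, 0.99, 0.0, 0.001]
ft_force: [0.3, -0.3, -2.6]
grip_width: 0.0273
grasp_force: 59.3
[[-9.588e-01 -2.842e-01  1.300e-03  4.348e-01]
 [-2.842e-01  9.588e-01  3.000e-04  1.161e-01]
 [-1.400e-03 -1.000e-04 -1.000e+00  1.215e-01]
 [ 0.000e+00  0.000e+00  0.000e+00  1.000e+00]]
[276 313]
cap ((429.5157775878906, 114.59271240234375), (29.065828323364258, 19.210830688476562), 16.51127052307129)
rel in tool xy [5.45559267e-03 7.51697831e-05]
```

View pics/w4.png

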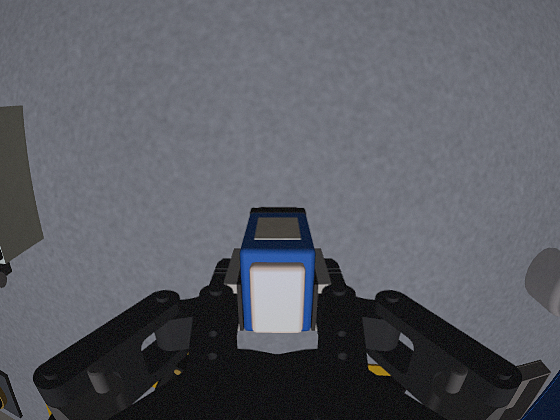

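The relay is gripped upright and square, with its cap at (276,298), and sits about 5 mm toward tool +x. I'll carry it over the socket.

```bash
python3 -m inch '[30,-6,0,0,0,-0.08,15,60,-12,0,0,0,-0.16,15,90,-18,0,0,0,-0.24,15,120,-24,0,0,0,-0.32,15,150,-30,0,0,0,-0.4,15,180,-35,0,0,0,-0.47,15,210.2,-40.3,0,0,0,-0.524,15,210.2,-40.3,0,0,0,-0.524,15]'
python3 -m inch '[0,0,0,0,0,0,15,0,0,0,0,0,0,15,0,0,0,0,0,0,15,0,0,0,0,0,0,15]'
python3 - <<'E'
from h import *
T=wpose();im=bot.camera("wrist");cv2.imwrite("pics/w5.png",im);print(T.round(4),np.degrees(np.arctan2(T[1,1],T[0,1])))
c=T@np.array([.0051,0,.003,1]);print("relay",c)
E
```

```text
clock: 6.35
eef_pos: [0.6487, 0.0742, 0.1175]
tool_rot: [0.119, 0.993, -0.0, 0.0]
ft_force: [0.7, 0.7, -1.9]
grip_width: 0.0274
grasp_force: 59.3
clock: 6.68
eef_pos: [0.6433, 0.076, 0.121]
tool_rot: [0.117, 0.993, -0.0, -0.001]
ft_force: [-0.6, 0.5, -0.8]
grip_width: 0.0272
grasp_force: 59.3
[[-9.725e-01  2.328e-01 -1.500e-03  6.433e-01]
 [ 2.328e-01  9.725e-01 -1.000e-04  7.600e-02]
 [ 1.400e-03 -5.000e-04 -1.000e+00  1.210e-01]
 [ 0.000e+00  0.000e+00  0.000e+00  1.000e+00]] 76.53685823226957
relay [0.63832792 0.07720649 0.11800368 1.        ]
```

View pics/w5.png

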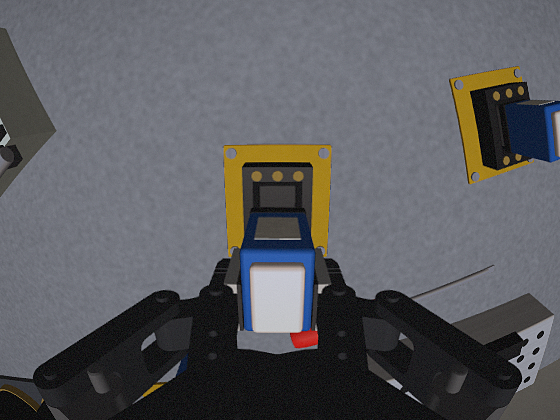

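It is well aligned laterally above the socket (plate centred at about (277,195)). I'll lower it in stages.

```bash
python3 -m inch '[1.7,-0.3,-12,0,0,0,15,1.7,-0.3,-24,0,0,0,15,1.7,-0.3,-34,0,0,0,15,1.7,-0.3,-38,0,0,0,15,1.7,-0.3,-38,0,0,0,15,1.7,-0.3,-38,0,0,0,15,1.7,-0.3,-38,0,0,0,15]'
python3 - <<'E'
from h import *
T=wpose();print(T.round(4),(T@np.array([.0051,0,.003,1])).round(4))
rect.im=im=bot.camera("wrist");cv2.imwrite("pics/w6.png",im)
hsv=cv2.cvtColor(im,cv2.COLOR_BGR2HSV)
for r in bot.spot_point("wrist","socket_mouth")[:2]: print(r["uv"],r["confidence"],watz(r["uv"],T,.026))
E
```

```text
clock: 7.32
eef_pos: [0.6468, 0.0755, 0.0838]
tool_rot: [0.118, 0.993, 0.0, 0.0]
ft_force: [0.3, 1.0, -1.3]
grip_width: 0.0273
grasp_force: 59.3
[[-9.723e-01  2.336e-01  1.000e-03  6.468e-01]
 [ 2.336e-01  9.723e-01  1.000e-04  7.550e-02]
 [-9.000e-04  3.000e-04 -1.000e+00  8.380e-02]
 [ 0.000e+00  0.000e+00  0.000e+00  1.000e+00]] [0.6418 0.0767 0.0808 1.    ]
[523.6, 121.4] 0.16 [0.60938187 0.25542824 0.026     ]
```

```bash
python3 -m inch '[-1.7,0.3,-3,0,0,0,15,-1.7,0.3,-6,0,0,0,15,-1.7,0.3,-9,0,0,0,15,-1.7,0.3,-12,0,0,0,15,-1.7,0.3,-14,0,0,0,15,-1.7,0.3,-16,0,0,0,15,-1.7,0.3,-18,0,0,0,15,-1.7,0.3,-18,0,0,0,15]'
```

```text
clock: 8.08
eef_pos: [0.6445, 0.0757, 0.0661]
tool_rot: [0.118, 0.993, -0.0, 0.0]
ft_force: [-2.0, 1.0, 3.8]
grip_width: 0.0274
grasp_force: 59.9
```

```bash
python3 -m inch '[0,0,-2,0,0,0,15,0,0,-3,0,0,0,15,0,0,-3,0,0,0,15,0,0,-3,0,0,0,15]'
```

```text
clock: 8.42
eef_pos: [0.6446, 0.0757, 0.066]
tool_rot: [0.118, 0.993, 0.0, 0.001]
ft_force: [-7.2, -0.9, 16.9]
grip_width: 0.0275
grasp_force: 62.0
```

Seated: the TCP stopped at 0.066 as predicted, with 17 N pushing back. I'll release, rise and check.

```bash
python3 -m inch '[0,0,3,0,0,0,15,0,0,3,0,0,0,30,0,0,3,0,0,0,50,0,0,3,0,0,0,70,0,0,3,0,0,0,80,0,0,3,0,0,0,80]'
python3 -m inch '[0,0,15,0,0,0,80,0,0,45,0,0,0,80,0,0,80,0,0,0,80,-30,0,110,0,0,0,80,-60,0,130,0,0,0,80,-90,0,150,0,0,0,80,-90,0,150,0,0,0,80,-90,0,150,0,0,0,80]'
python3 -m inch '[0,0,0,0,0,0,80,0,0,0,0,0,0,80]'
python3 - <<'E'
from h import *
T=wpose();im=bot.camera("wrist");cv2.imwrite("pics/w7.png",im);np.save("w7T.npy",T);print(T.round(4))
hsv=cv2.cvtColor(im,cv2.COLOR_BGR2HSV)
u=wproj(np.array([.640,.077,.086]),T).astype(int);print(u)
m=np.zeros(im.shape[:2],bool);m[u[1]-35:u[1]+35,u[0]-35:u[0]+35]=1
cap=m&(hsv[...,1]<70)&(hsv[...,2]>150);print("cap",mrect(cap,T,.086))
E
```

```text
clock: 8.92
eef_pos: [0.6446, 0.0757, 0.0648]
tool_rot: [0.118, 0.993, -0.0, -0.0]
ft_force: [-0.2, -0.2, 0.0]
grip_width: 0.0679
grasp_force: 0.0
clock: 9.58
eef_pos: [0.5547, 0.0759, 0.2174]
tool_rot: [0.117, 0.993, 0.0, 0.002]
ft_force: [0.0, 0.1, 0.0]
grip_width: 0.0682
grasp_force: 0.0
clock: 9.75
eef_pos: [0.5551, 0.0757, 0.2141]
tool_rot: [0.118, 0.993, -0.0, -0.001]
ft_force: [-0.7, -0.6, -0.1]
grip_width: 0.0682
grasp_force: 0.0
[[-9.723e-01  2.337e-01 -1.200e-03  5.551e-01]
 [ 2.337e-01  9.723e-01 -2.000e-04  7.570e-02]
 [ 1.100e-03 -5.000e-04 -1.000e+00  2.141e-01]
 [ 0.000e+00  0.000e+00  0.000e+00  1.000e+00]]
[300 292]
cap ((640.39404296875, 77.46812438964844), (28.728118896484375, 19.775955200195312), -14.504364013671875)
```

View pics/w7.png

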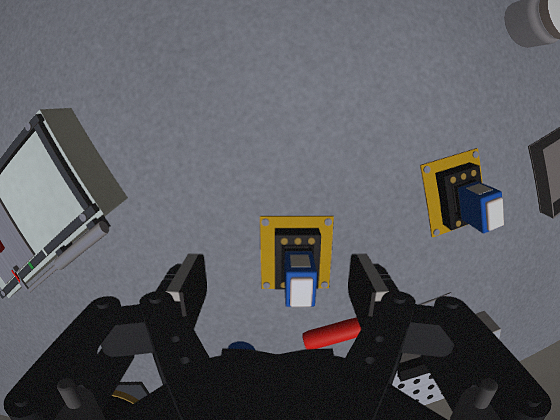

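The relay is seated, with its cap at (301,292), matching the full one in height and aligned. Next I'll view the intake.

```bash
python3 -m inch '[-10,-36,10,0,0,0,80,-20,-72,20,0,0,0,80,-30,-108,30,0,0,0,80,-40,-144,40,0,0,0,80,-50,-180,46,0,0,0,80,-60,-216,46,0,0,0,80,-70,-252,46,0,0,0,80,-85,-285,46,0,0,0,80]'
python3 -m inch '[0,0,0,0,0,0,80,0,0,0,0,0,0,80,0,0,0,0,0,0,80,0,0,0,0,0,0,80]'
python3 - <<'E'
from h import *
np.set_printoptions(precision=4,suppress=True)
T=wpose();im=bot.camera("wrist");cv2.imwrite("pics/w8.png",im);np.save("w8T.npy",T);print(T)
for n,z in(("tab_center",.092),("half_point",.092),("intake",0)):
    for r in bot.spot_point("wrist",n)[:2]: print(n,r["uv"],r["confidence"],watz(r["uv"],T,z))
E
```

```text
clock: 10.47
eef_pos: [0.4699, -0.2117, 0.26]
tool_rot: [0.118, 0.993, 0.0, -0.0]
ft_force: [0.4, -0.4, -0.5]
grip_width: 0.0683
grasp_force: 0.0
clock: 10.8
eef_pos: [0.4702, -0.2085, 0.2606]
tool_rot: [0.117, 0.993, 0.0, -0.001]
ft_force: [0.6, -0.1, -0.1]
grip_width: 0.0685
grasp_force: 0.0
[[-0.9726  0.2324 -0.001   0.4702]
 [ 0.2324  0.9726  0.0008 -0.2085]
 [ 0.0012  0.0006 -1.      0.2606]
 [ 0.      0.      0.      1.    ]]
tab_center [228.1, 256.0] 0.78 [ 0.5224 -0.2703  0.092 ]
half_point [255.3, 239.9] 0.97 [ 0.5118 -0.2395  0.092 ]
intake [268.4, 204.6] 0.59 [ 0.5058 -0.2273  0.    ]
```

View pics/w8.png

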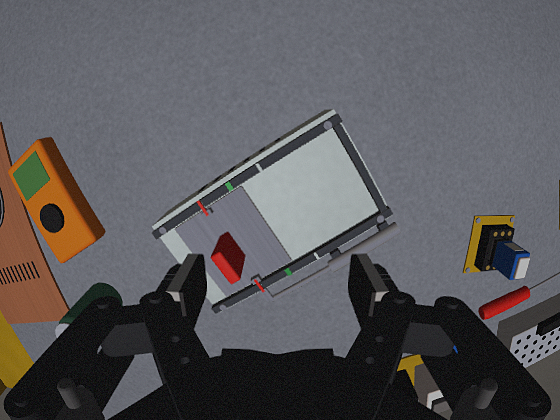

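The intake is clear: tab at (228,257), red pointers at (204,208) and (259,284), green half marks at (228,186) and (289,271). I'll measure them.

```bash
python3 - <<'E'
from h import *
np.set_printoptions(precision=1,suppress=True)
T=np.load("w8T.npy");im=cv2.imread("pics/w8.png");hsv=cv2.cvtColor(im,cv2.COLOR_BGR2HSV)
h,s,v=[hsv[...,i].astype(int) for i in range(3)]
def cents(mask,nm,z,mn=5):
    k,l,st,c=cv2.connectedComponentsWithStats(mask.astype(np.uint8))
    for j in range(1,k):
        if st[j,4]>=mn: print(nm,st[j,4],c[j],watz(c[j],T,z)*1000)
roi=np.zeros(h.shape,bool);roi[110:320,150:400]=1
red=roi&((h<8)|(h>172))&(s>120)&(v>80)
g=roi&(h>45)&(h<85)&(s>90)&(v>60)
cents(g,"green",.070);cents(red,"red",.070)
k,l,st,c=cv2.connectedComponentsWithStats(red.astype(np.uint8));j=1+np.argmax(st[1:,4])
tab=l==j;print(np.unique(v[tab],return_counts=True)[0][[0,-1]]);
top=tab&(v>np.percentile(v[tab],60)-25)
print(mrect(top,T,.119),top.sum(),tab.sum())
cv2.imwrite("pics/c8.png",cv2.resize(im[190:310,180:310],None,fx=5,fy=5,interpolation=cv2.INTER_CUBIC))
E
```

```text
green 49 [228.7 185.7] [ 458.3 -254.4   70. ]
green 40 [287.7 271.4] [ 564.  -218.6   70. ]
red 49 [202.1 207.5] [ 473.6 -287.3   70. ]
red 410 [225.  267.4] [ 544.1 -283.5   70. ]
red 46 [258.9 285.4] [ 574.  -253.3   70. ]
[ 84 194]
((522.33544921875, -269.2982482910156), (32.097389221191406, 10.052772521972656), 18.602983474731445) 336 410
```

```bash
python3 -m inch '[10,-12,-10,0,0,0.11,80,20,-24,-20,0,0,0.22,80,30,-36,-40,0,0,0.33,80,40,-48,-60,0,0,0.44,80,52.2,-61.1,-80,0,0,0.56,80,52.2,-61.1,-100,0,0,0.56,80,52.2,-61.1,-100,0,0,0.56,80,52.2,-61.1,-100,0,0,0.56,80]'
python3 -m inch '[0,0,0,0,0,0,80,0,0,0,0,0,0,80,0,0,0,0,0,0,80]'
python3 -c "
from h import *
T=wpose();print(T.round(4),np.degrees(np.arctan2(T[1,1],T[0,1])),bot.get_obs()['joint_pos'])"
```

```text
clock: 11.67
eef_pos: [0.5211, -0.2692, 0.1601]
tool_rot: [-0.162, 0.987, 0.001, -0.001]
ft_force: [0.1, -0.8, -0.5]
grip_width: 0.0687
grasp_force: 0.0
clock: 11.92
eef_pos: [0.5226, -0.2704, 0.1633]
tool_rot: [-0.162, 0.987, -0.001, 0.001]
ft_force: [-0.4, 0.0, 0.9]
grip_width: 0.0685
grasp_force: 0.0
[[-0.9477 -0.319   0.0029  0.5226]
 [-0.319   0.9477 -0.0015 -0.2704]
 [-0.0022 -0.0023 -1.      0.1633]
 [ 0.      0.      0.      1.    ]] 108.60401644123692 [-4.77426325e-01  4.62536976e-01  8.72637157e-02  1.19229132e+00
 -1.33467641e-05 -8.02130296e-01]
```

```bash
python3 -m inch '[0,0.5,-20,0,0,0,80,0,0.5,-40,0,0,0,80,0,0.5,-55,0,0,0,80,0,0.5,-64,0,0,0,80,0,0.5,-66,0,0,0,80,0,0.5,-66,0,0,0,80,0,0.5,-66,0,0,0,80]'
python3 -m inch '[0,0,0,0,0,0,50,0,0,0,0,0,0,30,0,0,0,0,0,0,10,0,0,0,0,0,0,0,0,0,0,0,0,0,0,0,0,0,0,0,0,0,0,0,0,0,0,0,0]'
```

```text
clock: 12.5
eef_pos: [0.5226, -0.2702, 0.0965]
tool_rot: [-0.161, 0.987, -0.001, 0.001]
ft_force: [0.4, 0.4, -0.6]
grip_width: 0.0683
grasp_force: 0.0
clock: 13.08
eef_pos: [0.5219, -0.2695, 0.0958]
tool_rot: [-0.162, 0.987, 0.0, 0.0]
ft_force: [-1.5, 2.7, 5.0]
grip_width: 0.0114
grasp_force: 59.4
```

```bash
python3 -m inch '[-1.6,4.8,0,0,0,0,0,-3.2,9.5,0,0,0,0,0,-4.8,14.2,0,0,0,0,0,-6.4,19,0,0,0,0,0,-8,23.7,0,0,0,0,0,-9.6,28.4,0,0,0,0,0,-11.2,33.2,0,0,0,0,0,-11.2,33.2,0,0,0,0,0]'
python3 -m inch '[0,0,0,0,0,0,0,0,0,0,0,0,0,0,0,0,0,0,0,0,0,0,0,0,0,0,0,0]'
cat > m.py <<'E'
from h import *
import sys
np.set_printoptions(precision=1,suppress=True)
T=wpose();im=bot.camera("wrist");cv2.imwrite(f"pics/{sys.argv[1]}.png",im)
print(T[:3,3]*1000,"travel by TCP",(T[:2,3]*1000-[521.9,-269.5])@[-.3206,.947],"to half",([511.2,-236.5]-T[:2,3]*1000)@[-.3206,.947],bot.get_obs()["ft_force"],bot.get_obs()["grasp_force"])
hsv=cv2.cvtColor(im,cv2.COLOR_BGR2HSV);h,s,v=[hsv[...,i].astype(int) for i in range(3)]
def cents(mask,nm,z,mn=5):
    k,l,st,c=cv2.connectedComponentsWithStats(mask.astype(np.uint8))
    for j in range(1,k):
        p=watz(c[j],T,z)*1000;q=(p[:2]-[511.2,-236.5])@np.array([[.947,-.3206],[.3206,.947]])
        if st[j,4]>=mn and np.linalg.norm(q)<120: print(nm,st[j,4],c[j],p,"own",q)
cents((h>45)&(h<85)&(s>90)&(v>60),"green",.070);cents(((h<8)|(h>172))&(s>120)&(v>60),"red",.070)
E
python3 m.py w9
```

```text
clock: 13.75
eef_pos: [0.5114, -0.2387, 0.0958]
tool_rot: [-0.161, 0.987, -0.003, 0.001]
ft_force: [1.8, -9.2, -0.9]
grip_width: 0.0111
grasp_force: 58.8
clock: 14.08
eef_pos: [0.5116, -0.2393, 0.0959]
tool_rot: [-0.161, 0.987, -0.003, 0.001]
ft_force: [1.2, -9.9, 0.1]
grip_width: 0.0115
grasp_force: 58.9
[ 511.6 -239.3   95.9] travel by TCP 31.850624509258584 to half 2.83079549074141 [ 1.1 -8.3  0.8] 58.86362314224243
green 187 [285.  148.9] [ 458.  -253.5   70. ] own [-55.9   0.9]
red 270 [276.2 157. ] [ 462.8 -256.1   70. ] own [-52.2  -3. ]
red 3729 [276.4 293.1] [ 530.1 -233.6   70. ] own [18.8 -3.3]
```

View pics/w9.png

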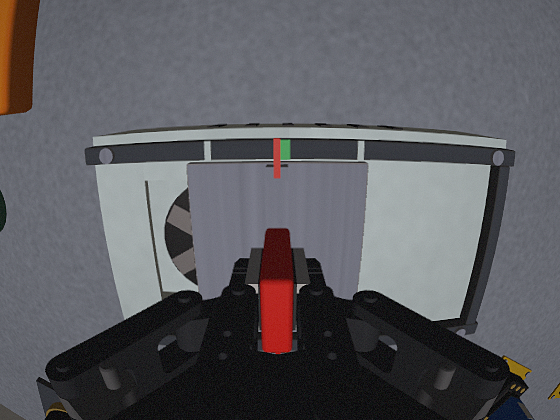

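The pointer at column 277 is short of the green mark. The white marks at 207.5 and 361 put half travel at 284.3, so about 3.2 mm more is needed.

```bash
python3 -m inch '[-0.5,1.6,0,0,0,0,0,-1.1,3.3,0,0,0,0,0,-1.1,3.3,0,0,0,0,0,-1.1,3.3,0,0,0,0,0,-1.1,3.3,0,0,0,0,0]' >/dev/null
cat > p.py <<'E'
import cv2,sys,numpy as np
im=cv2.imread(f"pics/{sys.argv[1]}.png");b=im[144:157].astype(int).mean(0)
hs=cv2.cvtColor(im,cv2.COLOR_BGR2HSV)[144:157].astype(int)
red=((hs[...,0]<8)|(hs[...,0]>172))&(hs[...,1]>120);gr=(hs[...,0]>45)&(hs[...,0]<85)&(hs[...,1]>90)
for n,m in(("red",red),("green",gr)):
    c=np.where(m[:,200:380].mean(0)>.5)[0]+200;print(n,c.min() if len(c) else 0,c.max() if len(c) else 0)
w=b.min(1)>120;c=np.where(w)[0];print("white",c[(c>190)&(c<380)])
E
python3 m.py w10; python3 p.py w9; python3 p.py w10
```

```text
[ 510.6 -236.3   95.8] travel by TCP 35.09671300117293 to half -0.4152930011729369 [ 1.1 -9.5 -1. ] 58.81604075431824
green 39 [271.5 149. ] [ 458.9 -256.2   70. ] own [-55.9  -1.9]
green 41 [281.5 148.8] [ 457.4 -252.    70. ] own [-56.    2.6]
red 252 [276.5 157.6] [ 461.9 -252.9   70. ] own [-51.9   0.3]
red 3735 [276.4 293. ] [ 529.  -230.5   70. ] own [18.8 -0.1]
red 273 279
green 281 289
white [204 205 206 207 208 209 210 358 359 360 361 362 363]
red 274 279
green 271 282
white [198 199 200 201 202 203 351 352 353 354 355 356]
```

The pointer (274–279) is now centred in the green mark (271–282), with TCP travel at 35.1 mm. I'll settle briefly and hand in.

```bash
python3 -m inch '[0,0,0,0,0,0,0,0,0,0,0,0,0,0,0,0,0,0,0,0,0,0,0,0,0,0,0,0]'; python3 m.py w11 | head -1; python3 p.py w11; python3 -c "
from workcell import bot
print(bot.job_done())"
```

```text
clock: 14.93
eef_pos: [0.5106, -0.2363, 0.0958]
tool_rot: [-0.161, 0.987, -0.003, 0.001]
ft_force: [2.7, -8.6, 0.3]
grip_width: 0.0112
grasp_force: 58.8
[ 510.6 -236.3   95.8] travel by TCP 35.06985624743121 to half -0.38843624743121474 [ 1.2 -9.4 -0.1] 58.817957639694214
red 274 279
green 271 282
white [198 199 200 201 202 203 351 352 353 354 355 356]
the job is handed in; nothing more can be done
None
```

The relay is plugged fully home, the shutter is held still at the green half-way mark (about 35 mm) with the fingers on the tab, and the job was handed in at about 15 s.

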